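Set the bench flume's sluice gate one turn open

TASK

The sluice gate on the bench flume has been left a little open. Turn its handwheel clockwise, gently, until you feel the gate bear on its rubber sill, without crushing the seal; then open it counter-clockwise by exactly one full turn of the screw, not counting the free slack of the wheel before the screw starts to move. Let go and leave it there, with the things around it undisturbed.

Things in the scene. Friction and masses are not known exactly. Their poses are not given: they have to be found in the camera images.
- flume: Bench flume, fixed to the table: plywood base 150 x 360 x 18 mm, clear-walled channel along its own y axis, aluminium gate frame across the middle (128 mm along its x axis, 34 mm deep, top 186 mm high) with a handwheel lying flat on top. Origin: centre of the base's underside, on the wheel's vertical axis; z up.
- wheel_hub (a point): Centre of the dark steel handwheel: fixed point on its vertical axis, 208 mm above the table, level with the middle of the rim. Rim: 62 mm mean radius, 13 mm thick, top at 214.5 mm; hub 56 mm across, up to 217 mm; three spokes. From above, clockwise closes, counter-clockwise opens.
- nut_top (a point): Top of the brass screw nut under the hub (fixed, on the axis, 198 mm up). The wheel drives it with free slack, different each time, 0.12 to 0.45 of a turn in all; where in it the wheel starts is unknown. Along the circle, the knob takes about 0.5 N in the slack and 7 N driving the nut; halted while driving, 3 to 5 N remain on a gripper that holds its place.
- knob_top (a point): Centre of the top of the wooden spinner knob, upright on the rim 62 mm from the wheel's axis: 20 mm diameter, 42 mm tall, from 217 to 259 mm above the table. It spins freely on its pin, so a gripper can go round at a fixed orientation; hold it with 25 N or so, a light grip slips off. Shows where the wheel has been turned to.
- stem_top (a point): Top centre of the gate's 10 mm steel stem, on the wheel's axis. It rises and sinks with the plywood gate, does not turn, and is 240 mm above the table when the gate just touches the sill. It rises 3 mm per turn of the nut and stays where left; at the start it is a quarter to 0.6 of a turn open.
- sill (a point): Middle of the rubber sill seal on the channel floor below the gate (fixed, 22 mm above the table). Once the gate bears on it, the force at the knob climbs from 7 N by about 5 N for every 0.1 rad more; the seal is crushed 0.35 rad beyond touch (about 25 N at the knob).
- cup: Paper cup standing upright, 72 mm across, 85 mm high; origin: centre of its underside. A bystander.
- tape: Roll of blue tape lying flat, 100 mm across, 24 mm high; origin: centre of its underside. A bystander.
- sticks: Bundle of wooden craft sticks lying flat, 150 x 20 x 18 mm, along its own x axis; origin: centre of its underside. A bystander.

How it is judged:
By the outcome, as a careful person would: the job done as asked, in the order asked, and still so for the second after the job is handed in, with the robot touching nothing.
It also fails if it takes over 72 s, if anything falls off the work surface, if the arm or the gripper's body presses on something with over 40 N, if the wrist force passes 120 N, or if a joint passes its speed limit or range.

ROBOT

A 7-joint arm with a two-finger parallel gripper is mounted at the origin on the work surface. World frame = base frame: x ahead of the robot, y to its left, z up, the work surface at z = 0. Lengths are in mm, angles in rad, forces in N, time in s.
With the tool pointing down it reaches from about 400 to 875 mm from the base axis. Payload 19.3 kg.
Tool frame: the origin (TCP) lies at the very end of the fingers, on their centre line; the grasp point (between the pads) lies 19 mm behind it (grip_point_offset is the z of the grasp point in the tool frame, in mm); z points along the fingers, y is the line along which they close (so a half turn about z gives the same grasp; the last joint's range is limited). The gripper opens to 85 mm and grips with 20 to 120 N. Pads are 22 mm wide; open, the fingers measure 114 mm over their backs; the gripper's body (76 mm by 85 mm) begins 54 mm behind the grasp point. The pads swing forward as they close: fully open they stand 13 mm farther back than shut.
Start: joints at [-1.337, 0.521, -0.036, 1.599, 0.021, 1.021, -0.113], TCP at [186.986, 596.364, 193.091] pointing down, gripper open.
Joint ranges: [-2.91, 2.91], [-0.3, 2.13], [-1.5, 1.42], [0.17, 2.43], [-1.26, 4.41], [0.16, 1.93], [-2.52, 2.52]. Speed limits (rad/s): [1.89, 1.89, 2.39, 2.39, 3.01, 3.01, 3.01].

INTERFACE

Orientations are given as a 3x3 rotation matrix whose columns are the frame's x, y, z axes.
In Python, from workcell import movep, movel, goto_joints, open_gripper, clamp, wait, inverse_kinematics, read_state, camera, PlanningError, finish_job, grip_point_offset gives the robot as it stands. Calls block until the motion is done:
- movep(position, orientation): joint-space move of the TCP to a pose.
- movel(position, frame=None, max_speed=150, guard=None): straight line of the TCP; frame=None keeps the orientation; max_speed is the mean speed in mm/s. With guard (N) it stops when the force on the tool has changed by that much, and returns True; else False.
- goto_joints(angles): joint-space move.
- open_gripper() and clamp(): open the fingers fully, or close them until they stop; the grip force is fixed at half the most.
- wait(seconds).
- inverse_kinematics(position, orientation): joint angles nearest the present ones, or None.
- read_state(): the state.
- camera(name): name is "side" or "top"; returns a dict with "image" (480x640x3 uint8, blue, green, red), "range_z" (480x640 float32, mm along the optical axis (not along the pixel's ray), 0 where there is no reading), "fx", "fy", "cx", "cy" (pixels), "cam_to_world" (4x4, takes a point from camera to world coordinates). Camera axes: x right, y up, looking along -z (the intrinsics and any distortion apply to the point x, -y, -z); pixel columns grow to the right and rows downward; lengths in mm; the calibration is good to about 2 mm. A picture is of the moment at which its call begins.
A pose or a line that the arm cannot do raises PlanningError and nothing moves.
- finish_job(): hands the job in; it is judged then, once.
The state is a dict: "time": time; "qpos": joint angles; "qvel": joint speeds; "joint_efforts": joint torques, N m; "eef_pos": TCP position; "tool_rot": TCP orientation; "ft_force": force on the tool from outside, world axes, zero at the start; "torque": the same for the moment, N m; "finger_gap": finger opening in mm; "gripper_force": force on a finger pad.
Only numpy, scipy, OpenCV 4.12 (cv2) and the standard library are available. Lean on these libraries where they do the work, as an engineer would, in place of code of your own. Each camera call takes 0.05 s, during which the arm holds its last target. There are 200 camera calls.

## Working session

There is one attempt and no reset: what is moved stays moved. The work goes in short steps, each a Python script; the robot and the scene stay as the last script left them, time stands still between calls to the robot, and variables do not carry over. Pictures are saved under pics/ and viewed, at most 10 in all, crops included, and the job is handed in when it is done.

```bash
mkdir -p pics; python3 - <<'E'
from workcell import *
import cv2,pickle
for n in("top","side"):
    c=camera(n);cv2.imwrite(f"pics/{n}0.png",c["image"]);pickle.dump(c,open(n+"0.pkl","wb"))
    print(n,c["cam_to_world"].round(2).tolist(),c["fx"],c["cx"],c["cy"],[k for k in c])
s=read_state();print(s)
E
```

```text
top [[-0.01, 0.99, -0.12, 458.25], [-1.0, -0.02, -0.0, -11.6], [-0.0, 0.12, 0.99, 1216.12], [0.0, 0.0, 0.0, 1.0]] 567.6962746825669 314.8861657596134 232.26730839296047 ['image', 'range_z', 'fx', 'fy', 'cx', 'cy', 'cam_to_world']
side [[0.92, 0.25, -0.32, 267.41], [-0.4, 0.6, -0.69, -694.62], [0.02, 0.76, 0.65, 805.45], [0.0, 0.0, 0.0, 1.0]] 540.5788803804703 323.904811159914 242.42486162481623 ['image', 'range_z', 'fx', 'fy', 'cx', 'cy', 'cam_to_world']
{'time': 0.1, 'qpos': array([-1.33716121,  0.52196307, -0.03630916,  1.59991939,  0.02116669,
        1.02113834, -0.11281238]), 'qvel': array([-6.61842318e-05, -3.34746472e-03,  6.19523744e-04, -1.90785129e-03,
       -1.11076710e-04, -4.52433242e-04,  8.53092728e-04]), 'joint_efforts': array([ 4.27486535e-03, -9.28473186e+01,  1.98477164e+00, -3.70530260e+01,
        1.81384489e-02,  5.46044888e-03,  6.95128256e-05]), 'eef_pos': array([186.92255653, 596.03607635, 192.58944032]), 'tool_rot': array([[-9.54179006e-01,  2.99236289e-01, -2.60010707e-04],
       [ 2.99236397e-01,  9.54178471e-01, -1.01166215e-03],
       [-5.46294072e-05, -1.04311145e-03, -9.99999454e-01]]), 'ft_force': array([ 0.24658082, -0.42791596, -0.66086229]), 'torque': array([ 0.01433635,  0.00113985, -0.02580461]), 'gripper_force': 0.0, 'finger_gap': 85.17533170549397}
```

View pics/top0.png

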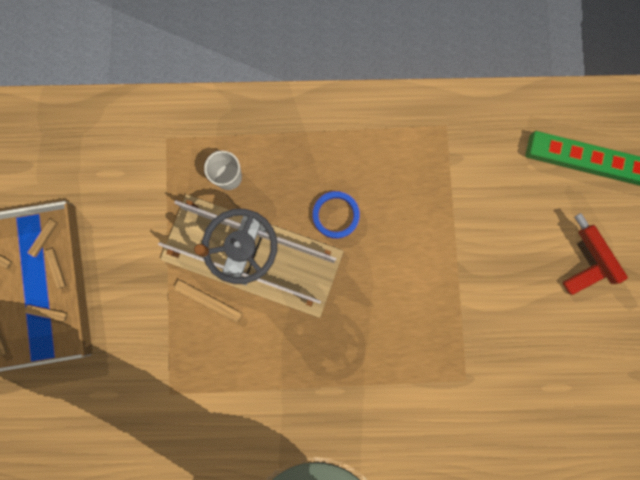

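View pics/side0.png

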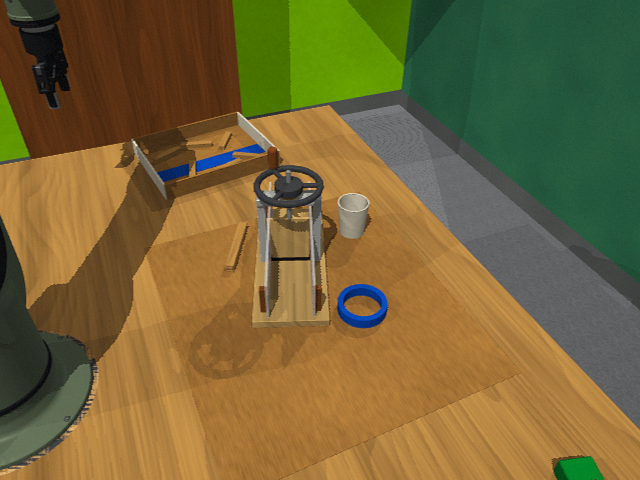

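The top view shows the wheel centre at about (239,246), with the knob on its left at (200,250). The cup is at (223,170), the tape at (336,214) and the sticks at (208,300). In the side view the knob is at (273,157), beyond the hub. Next I fit the rim and knob from range.

```bash
cat > h.py <<'E'
import numpy as np,cv2
from scipy.optimize import least_squares
def cloud(c):
    v,u=np.mgrid[:480,:640];d=c["range_z"]
    P=np.stack([(u-c["cx"])/c["fx"]*d,-(v-c["cy"])/c["fy"]*d,-d],-1)
    M=c["cam_to_world"];W=P@M[:3,:3].T+M[:3,3];W[d==0]=np.nan
    return W
def fitwheel(W,g):
    P=W.reshape(-1,3)
    m=(P[:,2]>203)&(P[:,2]<222)&(np.hypot(*(P[:,:2]-g).T)<90)
    Q=P[m][:,:2];Q=Q[np.hypot(*(Q-g).T)>45]
    r=least_squares(lambda p:np.hypot(*(Q-p).T)-62,g,loss="soft_l1",f_scale=3);return r.x,len(Q)
def knob(W,h):
    P=W.reshape(-1,3);r=np.hypot(*(P[:,:2]-h).T)
    Q=P[(P[:,2]>254)&(P[:,2]<265)&(r>40)&(r<85)]
    return Q
E
python3 - <<'E'
import pickle
from h import *
for n,uv in(("top",(239,246)),("side",(289,187))):
    c=pickle.load(open(n+"0.pkl","rb"));W=cloud(c)
    g=W[uv[1],uv[0]][:2]
    for _ in range(3): g,k=fitwheel(W,g)
    Q=knob(W,g); print(n,g.round(1),k,len(Q))
    if len(Q): m=(Q.min(0)+Q.max(0))/2;print("knob",np.median(Q,0).round(1),m.round(1),np.ptp(Q,axis=0),np.hypot(*(m[:2]-g)),np.arctan2(*(m[:2]-g)[::-1]))
    for p in {"top":[(223,170),(336,214),(208,300),(330,282),(185,203)],"side":[(352,215),(238,247)]}[n]: print(p,W[p[1],p[0]].round(0))
    print("stem z",W[uv[1]-8:uv[1]+9,uv[0]-6:uv[0]+7,2].max())
E
```

```text
top [562.1 126.4] 1597 100
knob [553.  187.6 258.9] [552.6 187.9 258.7] [18.61267989 17.47841947  8.16446386] 62.24430700969906 1.7234841808434318
(223, 170) [751. 190.   3.]
(336, 214) [650. -55.   0.]
(208, 300) [469. 218.  18.]
(330, 282) [503. -39.  20.]
(185, 203) [666. 255.  78.]
stem z nan
side [560.4 122.5] 1112 46
knob [551.2 184.8 256.7] [551.8 185.4 257. ] [19.00519917 16.7268716   5.49305226] 63.4946185752141 1.707358205602636
(352, 215) [721. 151.  70.]
(238, 247) [468. 202.  19.]
stem z nan
```

```bash
cat >> h.py <<'E'
def R(phi): # tool down, closing axis (tool y) at world angle phi
    y=np.array([np.cos(phi),np.sin(phi),0]);z=np.array([0,0,-1.]);return np.stack([np.cross(y,z),y,z],1)
H0=np.array([561.3,124.9]);TH0=1.716
E
python3 - <<'E'
from workcell import *
from h import *
print(grip_point_offset)
best=None
for phi in np.arange(-np.pi,np.pi,.2):
    q=[inverse_kinematics([H0[0]+62*np.cos(t),H0[1]+62*np.sin(t),224],R(phi)) for t in np.arange(0,6.3,.4)]
    if any(x is None for x in q): continue
    q=np.array(q);print(round(phi,2),"j7",q[:,6].min().round(2),q[:,6].max().round(2),"span",np.ptp(q,axis=0).round(2))
p=read_state()["eef_pos"];movel([p[0],p[1],335],max_speed=250)
print(read_state()["time"])
phi=TH0-np.pi/2
K=H0+62*np.array([np.cos(TH0),np.sin(TH0)])
for f in(phi,phi+np.pi):
    print(f,inverse_kinematics([*K,335],R(f)))
E
```

```text
-18.700000000000003
-3.14 j7 2.11 2.33 span [0.26 0.23 0.01 0.32 0.18 0.21 0.22]
-2.94 j7 -2.48 2.5 span [1.6  0.23 2.51 0.32 1.58 0.24 4.98]
-2.74 j7 -2.47 -2.26 span [0.28 0.23 0.01 0.32 0.17 0.19 0.22]
-2.54 j7 -2.27 -2.06 span [0.28 0.23 0.01 0.32 0.17 0.19 0.22]
-2.34 j7 -2.07 -1.86 span [0.28 0.23 0.01 0.32 0.17 0.19 0.22]
-2.14 j7 -1.87 -1.66 span [0.28 0.23 0.01 0.32 0.17 0.19 0.22]
-1.94 j7 -1.67 -1.46 span [0.28 0.23 0.01 0.32 0.17 0.19 0.22]
-1.74 j7 -1.8 -1.54 span [0.25 0.22 0.11 0.32 0.11 0.14 0.26]
-1.54 j7 -1.63 -1.38 span [0.24 0.21 0.09 0.32 0.1  0.14 0.25]
-1.34 j7 -1.46 -1.21 span [0.23 0.22 0.07 0.32 0.11 0.14 0.24]
-1.14 j7 -1.28 -1.02 span [0.21 0.23 0.06 0.32 0.13 0.14 0.26]
-0.94 j7 -1.1 -0.81 span [0.17 0.23 0.11 0.32 0.15 0.14 0.29]
-0.74 j7 -0.92 -0.62 span [0.16 0.25 0.15 0.32 0.18 0.15 0.3 ]
-0.54 j7 -0.72 -0.43 span [0.17 0.24 0.11 0.32 0.16 0.14 0.28]
-0.34 j7 -0.53 -0.25 span [0.18 0.23 0.1  0.32 0.15 0.14 0.27]
-0.14 j7 -0.35 -0.07 span [0.17 0.23 0.11 0.32 0.13 0.13 0.28]
0.06 j7 -0.17 0.11 span [0.16 0.22 0.12 0.32 0.12 0.13 0.28]
0.26 j7 0.01 0.29
[... 398 characters left out ...]
7]
1.66 j7 1.27 1.53 span [0.17 0.2  0.15 0.32 0.06 0.12 0.27]
1.86 j7 1.44 1.71 span [0.15 0.2  0.15 0.32 0.06 0.12 0.27]
2.06 j7 1.62 1.89 span [0.14 0.2  0.15 0.32 0.07 0.12 0.27]
2.26 j7 1.8 2.07 span [0.14 0.2  0.15 0.32 0.07 0.12 0.27]
2.46 j7 1.98 2.25 span [0.14 0.2  0.15 0.32 0.07 0.12 0.27]
2.66 j7 2.16 2.43 span [0.15 0.2  0.13 0.32 0.07 0.12 0.26]
2.86 j7 2.02 2.52 span [0.89 0.47 1.18 0.32 0.72 0.39 0.5 ]
3.06 j7 2.03 2.24 span [0.26 0.23 0.01 0.32 0.18 0.21 0.22]
0.8167
0.1452036732051034 [-0.77271876  0.36785412  0.48900358  1.53607393 -0.17715515  1.28191162
 -0.11570313]
3.2867963267948967 [ 0.3570616   0.59681282 -1.27003426  1.47729668  0.56912799  1.48213712
  2.3752454 ]
```

```bash
python3 - <<'E'
from workcell import *
from h import *
phi=TH0-np.pi/2; K=H0+62*np.array([np.cos(TH0),np.sin(TH0)])
movep([*K,300],R(phi));print(read_state()["time"])
print(movel([*K,225],max_speed=100,guard=6))
s=read_state();print(s["time"],s["eef_pos"],s["ft_force"])
clamp();s=read_state();print(s["time"],s["eef_pos"],s["ft_force"],s["finger_gap"],s["gripper_force"])
c=camera("side");cv2.imwrite("pics/g.png",cv2.resize(c["image"][80:260,180:420],None,fx=3,fy=3))
E
```

```text
2.8
False
3.7 [552.64424373 186.34086767 225.55786671] [ 0.24114667  1.14285055 -0.53318443]
4.4667 [552.31408885 186.23285223 224.98984201] [-0.03187268  0.42107496  0.33326655] 0.3481383072677574 0.0
```

View pics/g.png

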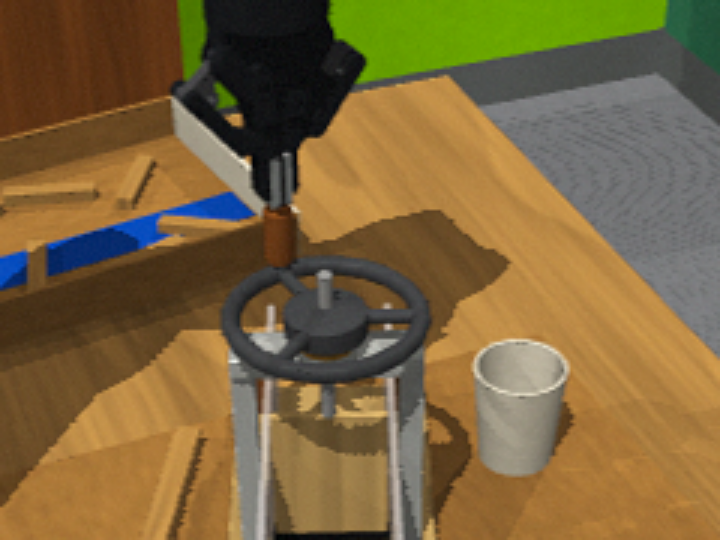

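The knob is at crop (280,238), and the fingers at (283,185) have closed on nothing (gap 0.3 mm). The knob hides the fingertips, so they are behind it. I check the real finger position by range.

```bash
python3 - <<'E'
from workcell import *
from h import *
for n in("side","top"):
    c=camera(n);W=cloud(c);g=H0
    if n=="side":
        for v in range(128,172,4): print(v,W[v,270:280:3].round(0).tolist())
        g=W[187,289,:2]
    for _ in range(3): g,k=fitwheel(W,g)
    print(n,g,k)
cv2.imwrite("pics/t2.png",cv2.resize(c["image"][170:320,140:340],None,fx=4,fy=4))
s=read_state();print(s["eef_pos"])
print(s["tool_rot"])
E
```

```text
128 [[547.0, 175.0, 309.0], [556.0, 182.0, 304.0], [558.0, 171.0, 309.0], [566.0, 178.0, 304.0]]
132 [[548.0, 177.0, 300.0], [553.0, 177.0, 299.0], [560.0, 177.0, 297.0], [739.0, 684.0, -0.0]]
136 [[547.0, 175.0, 293.0], [552.0, 174.0, 292.0], [560.0, 178.0, 288.0], [731.0, 661.0, 0.0]]
140 [[546.0, 175.0, 284.0], [552.0, 175.0, 283.0], [558.0, 174.0, 282.0], [723.0, 641.0, -1.0]]
144 [[547.0, 178.0, 274.0], [553.0, 178.0, 273.0], [558.0, 175.0, 273.0], [716.0, 621.0, -2.0]]
148 [[546.0, 177.0, 265.0], [552.0, 177.0, 264.0], [675.0, 528.0, 45.0], [707.0, 596.0, 0.0]]
152 [[547.0, 181.0, 254.0], [552.0, 179.0, 254.0], [559.0, 180.0, 252.0], [700.0, 577.0, -1.0]]
156 [[546.0, 179.0, 247.0], [553.0, 181.0, 244.0], [559.0, 181.0, 243.0], [679.0, 518.0, 24.0]]
160 [[546.0, 181.0, 236.0], [551.0, 177.0, 238.0], [559.0, 184.0, 232.0], [678.0, 514.0, 14.0]]
164 [[547.0, 186.0, 224.0], [552.0, 182.0, 225.0], [558.0, 180.0, 225.0], [676.0, 510.0, 4.0]]
168 [[545.0, 182.0, 217.0], [551.0, 181.0, 217.0], [559.0, 186.0, 212.0], [564.0, 183.0, 213.0]]
side [560.32600213 122.48931611] 1116
top [562.05161473 126.14309871] 1544
[552.32517437 186.23677483 224.97660734]
[[-1.44693963e-01  9.89476456e-01 -2.36328479e-05]
 [ 9.89476456e-01  1.44693962e-01 -2.07188289e-05]
 [-1.70812630e-05 -2.63820361e-05 -1.00000000e+00]]
```

View pics/t2.png

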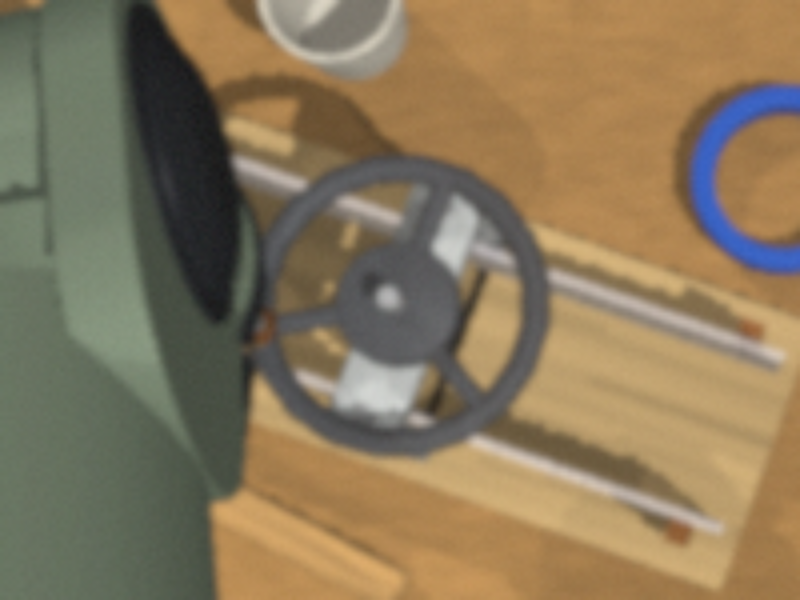

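```bash
python3 - <<'E'
import pickle
from h import *
c=pickle.load(open("side0.pkl","rb"));W=cloud(c)
m=(W[...,2]>150)&(W[...,1]>540)&(W[...,1]<660)&(W[...,0]<260)&(W[...,0]>110)&(W[...,2]<330)
Q=W[m];v,u=np.nonzero(m)
for z in range(150,330,10):
    k=(Q[:,2]>=z)&(Q[:,2]<z+10)
    if k.any(): print(z,k.sum(),Q[k].min(0).round(),Q[k].max(0).round())
E
```

```text
240 55 [162. 545. 242.] [210. 644. 250.]
250 85 [161. 541. 250.] [211. 644. 260.]
260 89 [162. 540. 260.] [211. 646. 270.]
270 92 [161. 541. 270.] [211. 645. 280.]
280 59 [163. 540. 280.] [214. 646. 289.]
290 68 [160. 541. 290.] [219. 660. 300.]
300 97 [161. 541. 300.] [219. 659. 310.]
310 93 [179. 549. 310.] [218. 659. 320.]
320 95 [178. 557. 320.] [219. 658. 330.]
```

Range shows the fingertips about 36 mm above the reported TCP, in this picture and in the start picture. I calibrate that by lightly touching the closed tips on the knob top (259 mm), then regrip lower.

```bash
python3 - <<'E'
from workcell import *
from h import *
s=read_state();p=s["eef_pos"]
hit=movel([p[0],p[1],210],max_speed=15,guard=4);s=read_state();zc=s["eef_pos"][2]
print(hit,zc,s["ft_force"],s["time"])
movel([p[0],p[1],zc+8]);open_gripper()
if hit:
    z=zc-259+223
    print(z,movel([*p[:2],z],max_speed=100,guard=6));s=read_state();print(s["eef_pos"],s["ft_force"])
    clamp()
s=read_state();print(s["time"],s["eef_pos"],s["ft_force"],s["finger_gap"],s["gripper_force"])
E
```

```text
True 220.09272128911678 [0.61656596 1.92495325 5.99765187] 5.1167
184.09272128911678 False
[552.53476882 186.16084769 184.39493805] [ 0.07022658 -0.46093643 -0.58490344]
7.3667 [552.44426194 186.39623763 184.29558186] [0.05262932 0.19735966 2.29128604] 18.35115891051554 58.41927380533889
```

```bash
cat >> h.py <<'E'
import json
from workcell import *
Z=184.3
class Turn:
    """TCP on a circle about C; th unwrapped measured angle, cmd commanded angle."""
    def __init__(s):
        try: d=json.load(open("st.json"))
        except FileNotFoundError:
            p=read_state()["eef_pos"];d=dict(C=list(p[:2]-62*np.array([np.cos(TH0),np.sin(TH0)])),cmd=TH0)
        s.C=np.array(d["C"]);s.cmd=d["cmd"]
    def save(s): json.dump(dict(C=list(s.C),cmd=s.cmd),open("st.json","w"))
    def read(s):
        st=read_state();d=st["eef_pos"][:2]-s.C;a=np.arctan2(d[1],d[0])
        s.th=a+2*np.pi*round((s.cmd-a)/2/np.pi)
        e=np.array([np.cos(s.th),np.sin(s.th)]);f=st["ft_force"][:2]
        s.Fr=f@e;s.Ft=f@np.array([-e[1],e[0]]);s.r=np.hypot(*d);s.t=st["time"]
        return s
    def step(s,dth,speed=40,guard=None):
        s.cmd+=dth
        s.hit=movel([*(s.C+62*np.array([np.cos(s.cmd),np.sin(s.cmd)])),Z],max_speed=speed,guard=guard)
        s.read()
        if s.hit: s.cmd=s.th
        s.save();return s
    def __str__(s): return f"t{s.t:.2f} cmd{s.cmd:.3f} th{s.th:.3f} Ft{s.Ft:.1f} Fr{s.Fr:.1f} r{s.r:.1f} {'HIT' if s.hit else ''}"
E
python3 - <<'E'
from h import *
T=Turn();print(T.C)
n=0
for i in range(40):
    T.step(-.1,guard=4);print(T)
    if abs(T.Ft)>2: n+=1
    if n>3 or abs(T.Fr)>12: break
E
```

```text
[561.41528761 125.04869735]
t7.67 cmd1.616 th1.609 Ft-0.4 Fr1.9 r62.1 
t7.98 cmd1.516 th1.516 Ft1.8 Fr3.6 r62.3 
t8.19 cmd1.451 th1.451 Ft1.2 Fr1.8 r62.6 HIT
t8.40 cmd1.395 th1.395 Ft0.7 Fr2.7 r62.7 HIT
t8.61 cmd1.338 th1.338 Ft0.7 Fr1.4 r62.8 HIT
t8.82 cmd1.282 th1.282 Ft1.4 Fr1.6 r62.9 HIT
t9.03 cmd1.227 th1.227 Ft0.7 Fr2.6 r63.0 HIT
t9.23 cmd1.174 th1.174 Ft0.3 Fr1.3 r63.0 HIT
t9.44 cmd1.122 th1.122 Ft0.4 Fr2.0 r63.1 HIT
t9.65 cmd1.066 th1.066 Ft0.4 Fr2.9 r63.1 HIT
t9.86 cmd1.016 th1.016 Ft0.2 Fr2.0 r63.3 HIT
t10.07 cmd0.961 th0.961 Ft1.2 Fr2.5 r63.3 HIT
t10.28 cmd0.911 th0.911 Ft1.1 Fr2.4 r63.3 HIT
t10.48 cmd0.861 th0.861 Ft0.5 Fr2.5 r63.4 HIT
t10.69 cmd0.812 th0.812 Ft0.5 Fr2.9 r63.5 HIT
t10.90 cmd0.763 th0.763 Ft0.4 Fr2.7 r63.5 HIT
t11.11 cmd0.714 th0.714 Ft0.0 Fr2.5 r63.5 HIT
t11.32 cmd0.666 th0.666 Ft-0.1 Fr3.1 r63.6 HIT
t11.53 cmd0.617 th0.617 Ft0.9 Fr3.1 r63.6 HIT
t11.73 cmd0.569 th0.569 Ft1.4 Fr4.0 r63.7 HIT
t11.94 cmd0.521 th0.521 Ft1.6 Fr3.6 r63.7 HIT
t12.15 cmd0.472 th0.472 Ft-0.2 Fr3.9 r63.7 HIT
t12.36 cmd0.429 th0.429 Ft1.4 Fr4.1 r63.8 HIT
t12.57 cmd0.381 th0.381 Ft0.9 Fr3.9 r63.8 HIT
t12.78 cmd0.338 th0.338 Ft0.5 Fr3.7 r63.8 HIT
t12.98 cmd0.289 th0.289 Ft0.4 Fr3.9 r63.8 HIT
t13.19 cmd0.245 th0.245 Ft1.0 Fr4.1 r63.8 HIT
t13.40 cmd0.197 th0.197 Ft0.8 Fr4.2 r63.8 HIT
t13.61 cmd0.153 th0.153 Ft0.4 Fr3.2 r63.9 HIT
t13.82 cmd0.104 th0.104 Ft1.0 Fr4.2 r63.9 HIT
t14.03 cmd0.060 th0.060 Ft0.8 Fr4.0 r63.9 HIT
t14.23 cmd0.010 th0.010 Ft0.8 Fr4.1 r63.9 HIT
t14.44 cmd-0.040 th-0.040 Ft1.0 Fr3.7 r63.9 HIT
t14.65 cmd-0.090 th-0.090 Ft0.4 Fr4.1 r63.9 HIT
t14.86 cmd-0.140 th-0.140 Ft1.4 Fr4.1 r63.8 HIT
t15.07 cmd-0.191 th-0.191 Ft0.3 Fr3.7 r63.8 HIT
t15.28 cmd-0.242 th-0.242 Ft2.6 Fr3.1 r63.8 HIT
t15.48 cmd-0.292 th-0.292 Ft0.6 Fr3.8 r63.8 HIT
t15.69 cmd-0.330 th-0.330 Ft5.3 Fr4.7 r63.7 HIT
t15.90 cmd-0.341 th-0.341 Ft11.0 Fr5.8 r63.7 HIT
```

```bash
python3 - <<'E'
from h import *
T=Turn();T.C=T.C+[1.9,.25];T.read();T.cmd=T.th;T.hit=0;print(T)
for i in range(3):
    T.step(-.04,speed=20);print(T)
    if T.Ft>15: break
wait(.2);print(T.read())
E
```

```text
t15.90 cmd-0.355 th-0.355 Ft11.0 Fr5.7 r62.0 
t16.15 cmd-0.395 th-0.358 Ft11.2 Fr4.5 r62.3 
t16.43 cmd-0.435 th-0.372 Ft18.2 Fr6.0 r62.2 
t16.62 cmd-0.435 th-0.372 Ft18.6 Fr6.2 r62.2
```

```bash
python3 - <<'E'
from h import *
s=read_state();print({k:np.round(s[k],2).tolist() for k in("time","qpos","ft_force","torque","eef_pos","finger_gap","gripper_force")})
c=camera("side");cv2.imwrite("pics/j.png",cv2.resize(c["image"][90:290,190:430],None,fx=3,fy=3))
E
```

```text
{'time': 16.62, 'qpos': [-0.49, 0.54, 0.39, 1.66, -0.3, 0.95, 0.22], 'ft_force': [12.54, 15.07, 4.8], 'torque': [2.91, -2.25, -0.06], 'eef_pos': [621.22, 102.68, 185.05], 'finger_gap': 18.39, 'gripper_force': 60.27}
```

View pics/j.png

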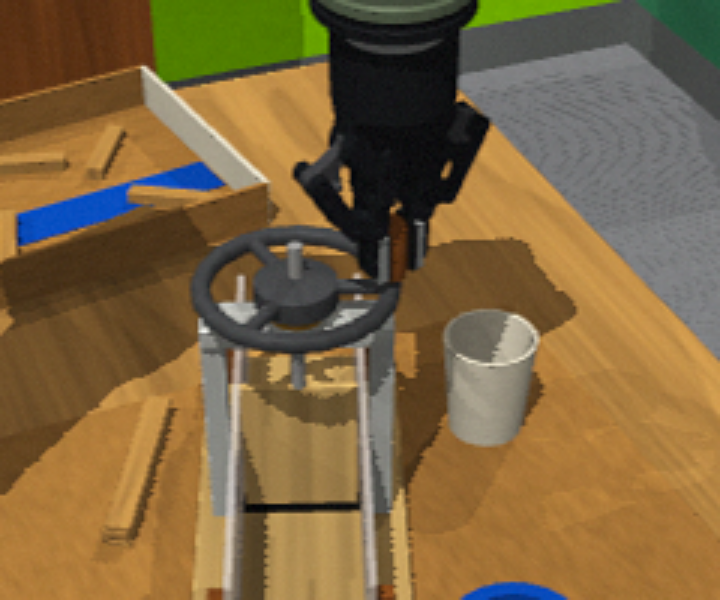

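The grip on the knob is sound (crop (400,250)) and nothing touches the gripper, yet the wheel barely moves at 18 N. I unload, then check whether the nut has moved at all by comparing the gate and stem in the images.

```bash
python3 - <<'E'
from h import *
import pickle
T=Turn();T.read();T.step(T.th+.03-T.cmd,speed=20);print(T)
I=np.mean([camera("side")["image"].astype(float) for _ in range(6)],0)
np.save("I1.npy",I)
A=pickle.load(open("side0.pkl","rb"))["image"].astype(float)
g=lambda X:X.mean(2)
for nm,us,v0,v1 in(("stem",range(287,291),164,186),("gate",range(276,284),208,228),("gateR",range(296,306),208,228)):
    for X in(A,I): print(nm,g(X)[v0:v1,us.start:us.stop].mean(1).round(0).astype(int).tolist())
for r in range(168,174): print(g(A)[r,282:297].astype(int),g(I)[r,282:297].astype(int))
E
```

```text
t17.11 cmd-0.343 th-0.338 Ft2.1 Fr4.2 r62.4 
stem [115, 70, 65, 75, 61, 50, 112, 140, 128, 82, 92, 92, 89, 88, 89, 88, 89, 90, 89, 64, 62, 64]
stem [121, 79, 75, 85, 67, 52, 84, 161, 152, 102, 97, 98, 98, 98, 98, 98, 98, 99, 99, 72, 70, 71]
gate [92, 117, 110, 119, 108, 112, 120, 112, 116, 84, 82, 71, 67, 70, 76, 86, 85, 97, 101, 110]
gate [98, 124, 117, 126, 115, 116, 126, 117, 123, 93, 88, 85, 72, 75, 82, 86, 87, 103, 108, 116]
gateR [85, 78, 78, 78, 103, 140, 127, 125, 111, 151, 159, 107, 110, 96, 74, 68, 69, 69, 69, 69]
gateR [122, 93, 82, 83, 113, 146, 134, 131, 116, 142, 175, 135, 119, 103, 86, 76, 77, 77, 77, 77]
[59 63 66 62 63 60 61 59 61 58 63 62 69 73 71] [74 72 68 67 65 65 65 67 70 72 74 76 78 83 85]
[47 49 50 49 46 53 52 50 46 49 47 52 47 51 54] [57 55 55 52 50 50 52 51 52 55 56 57 58 60 60]
[ 38  35  38  37  75 137 139 107  63  38  41  38  39  42  42] [ 43  42  40  40  60  92 103  84  56  40  42  44  44  46  47]
[ 31  34  45  81 133 149 151 150 107  53  48  53  45  32  37] [ 39  41  35  73 146 171 170 172 128  66  53  44  34  38  37]
[133 143 135 106 117 138 138 129 104 112 126 124 124 107 102] [139 149 143 142 157 165 162 158 122 120 135 132 132 134 122]
[138 137 134 110  90  76  78  84  87 115 123 121 120 122 124] [ 78  76  73  91 109 122 110  85  88 119 131 128 126 127 131]
```

The averaged image shows the stem and gate about 0.4 px lower, roughly 0.9 mm or 0.3 turn. So the nut was already being driven, and the firm stop at θ≈-0.335 is the gate on its sill. The peak was 18.6 N, below the 25 N crush load. Now I turn counter-clockwise through the slack in fine steps to find where the screw picks up.

```bash
python3 - <<'E'
from h import *
T=Turn();T.C=T.C+[.7,-.25];T.read();T.cmd=T.th;T.hit=0;print(T)
for i in range(4): T.step(.16,speed=60);print(T)
n=0
for i in range(42):
    T.step(.07,speed=40);print(T)
    n=n+1 if T.Ft<-2.3 else 0
    if n>=3 or abs(T.Fr)>15 or T.Ft<-9: break
E
```

```text
t17.41 cmd-0.338 th-0.338 Ft1.4 Fr4.1 r61.6 
t17.73 cmd-0.178 th-0.170 Ft0.3 Fr2.0 r62.1 
t18.04 cmd-0.018 th-0.009 Ft0.4 Fr3.1 r62.4 
t18.36 cmd0.142 th0.152 Ft0.4 Fr4.0 r62.7 
t18.68 cmd0.302 th0.312 Ft0.3 Fr4.6 r63.0 
t18.93 cmd0.372 th0.379 Ft-0.2 Fr5.3 r63.1 
t19.19 cmd0.442 th0.450 Ft-0.6 Fr5.8 r63.2 
t19.45 cmd0.512 th0.519 Ft0.3 Fr6.0 r63.3 
t19.71 cmd0.582 th0.589 Ft0.9 Fr7.5 r63.4 
t19.97 cmd0.652 th0.659 Ft-0.8 Fr7.2 r63.5 
t20.23 cmd0.722 th0.725 Ft-1.3 Fr7.2 r63.6 
t20.48 cmd0.792 th0.784 Ft-4.7 Fr8.4 r63.8 
t20.74 cmd0.862 th0.851 Ft-5.2 Fr8.6 r63.8 
t21.00 cmd0.932 th0.921 Ft-6.0 Fr9.9 r63.9
```

Pick-up is clear: Ft steps from about 0 to -5 N at θ≈0.73, so the slack is about 1.07 rad (0.17 turn). That confirms the nut was being driven earlier. I refit the circle centre from this pass. There is time to go back and feel the sill properly, with slow small steps, to place the touch point.

```bash
python3 - <<'E'
from h import *
T=Turn();T.C=T.C+[.4,2.1];T.read();T.cmd=T.th;T.hit=0;print(T)
for i in range(6): T.step(-.15,speed=60)
print(T)
n=0
while T.cmd>-.46:
    T.step(-.035,speed=25);print(T)
    if T.Ft>10.5: break
wait(.1);print(T.read())
E
```

```text
t21.00 cmd0.905 th0.905 Ft-5.8 Fr10.0 r62.0 
t22.86 cmd0.005 th0.000 Ft-0.9 Fr0.9 r62.2 
t23.11 cmd-0.030 th-0.030 Ft-0.6 Fr1.6 r62.2 
t23.36 cmd-0.065 th-0.065 Ft0.2 Fr1.3 r62.2 
t23.61 cmd-0.100 th-0.101 Ft-1.1 Fr2.8 r62.1 
t23.86 cmd-0.135 th-0.136 Ft-1.2 Fr2.2 r62.1 
t24.11 cmd-0.170 th-0.171 Ft0.5 Fr2.3 r62.1 
t24.36 cmd-0.205 th-0.206 Ft-0.7 Fr1.0 r62.1 
t24.61 cmd-0.240 th-0.226 Ft3.4 Fr2.4 r62.1 
t24.86 cmd-0.275 th-0.255 Ft5.2 Fr3.1 r62.1 
t25.11 cmd-0.310 th-0.290 Ft5.6 Fr2.6 r62.0 
t25.36 cmd-0.345 th-0.325 Ft4.9 Fr3.7 r62.0 
t25.61 cmd-0.380 th-0.360 Ft5.4 Fr2.4 r62.0 
t25.86 cmd-0.415 th-0.381 Ft9.7 Fr3.0 r62.0 
t26.11 cmd-0.450 th-0.395 Ft17.0 Fr3.6 r61.9 
t26.21 cmd-0.450 th-0.395 Ft15.8 Fr4.4 r61.9
```

The same firm stop comes back at θ≈-0.37, and it is stiffer than the sill is described. I check that the load really is at the knob and not a collision elsewhere, by comparing the moment lever with a plain radial push in the slack.

```bash
python3 - <<'E'
from h import *
def lev(tag):
    a=[]
    for _ in range(5):
        s=read_state();a.append(np.r_[s["ft_force"],s["torque"]]);wait(.02)
    a=np.mean(a,0);F,t=a[:3],a[3:];print(tag,a.round(2),"lever z(x)",round(t[1]/F[0]*1000),"z(y)",round(-t[0]/F[1]*1000))
    return a
T=Turn();A=lev("wall")
T.step(.06,speed=30);T.step(.1);print(T);B=lev("free")
C=T.C.copy();e=np.array([np.cos(T.cmd),np.sin(T.cmd)])
T.C=C+2.5*e;T.step(0,speed=20);D=lev("radial out")
T.C=C;T.step(0,speed=20);print(T)
d=A-B;print("wall-free levers",d[4]/d[0],-d[3]/d[1],d.round(2));d=D-B;print("rad-free",d[4]/d[0],d.round(2))
c=camera("side");cv2.imwrite("pics/k.png",cv2.resize(c["image"][140:250,220:370],None,fx=5,fy=5,interpolation=cv2.INTER_CUBIC))
E
```

```text
wall [ 9.93 13.16  4.58  2.63 -1.75 -0.04] lever z(x) -176 z(y) -200
t26.88 cmd-0.290 th-0.284 Ft-0.3 Fr1.5 r62.1 
free [ 2.   -0.26  9.1  -0.39  0.29 -0.02] lever z(x) 144 z(y) -1463
radial out [-8.13  1.84 10.64  0.19  2.74  0.16] lever z(x) -337 z(y) -103
t27.59 cmd-0.290 th-0.288 Ft-0.0 Fr2.8 r62.1 
wall-free levers -0.2572930131312977 -0.22445723456011046 [ 7.93 13.42 -4.52  3.01 -2.04 -0.02]
rad-free -0.24153985150946142 [-10.13   2.1    1.54   0.58   2.45   0.18]
```

View pics/k.png

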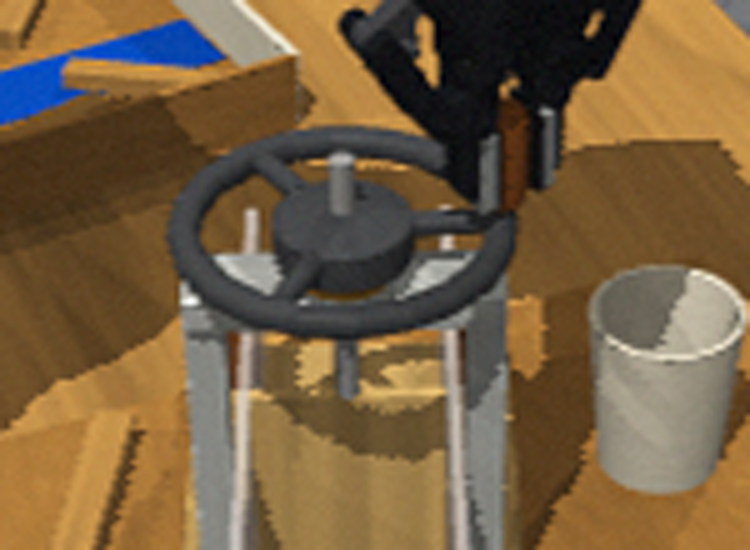

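The levers match (about 0.24 m), so the load is at the knob. The crop shows nothing else touching, with the knob at (512,160). So it is the gate bearing on the sill. The feel was flat at 5 N and then rose, peaking at 18 N in the first pass. Now open: go through the slack, find pick-up, then turn one full turn.

```bash
python3 - <<'E'
from h import *
T=Turn()
while T.cmd<.52: T.step(.16,speed=60)
print(T);n=0
while n<3 and T.cmd<1.2:
    T.step(.04,speed=25);print(T)
    n=n+1 if T.Ft<-2.5 else 0
E
```

```text
t29.54 cmd0.670 th0.679 Ft0.3 Fr2.1 r62.5 
t29.79 cmd0.710 th0.711 Ft-1.8 Fr1.6 r62.5 
t30.04 cmd0.750 th0.741 Ft-3.8 Fr2.5 r62.5 
t30.29 cmd0.790 th0.777 Ft-4.6 Fr1.8 r62.5 
t30.54 cmd0.830 th0.815 Ft-6.0 Fr3.2 r62.5
```

```bash
python3 - <<'E'
from h import *
T=Turn();k=0
while T.cmd<6.85:
    T.step(min(.17,6.86-T.cmd),speed=60);k+=1
    if k%5==0: print(T)
    if abs(T.Fr)>20 or T.Ft<-16: print("STOP",T);break
s=read_state();print(T,s["finger_gap"],s["eef_pos"])
E
```

```text
t32.17 cmd1.680 th1.673 Ft-4.0 Fr2.3 r62.5 
t33.79 cmd2.530 th2.528 Ft-4.0 Fr1.8 r62.2 
t35.42 cmd3.380 th3.375 Ft-4.8 Fr-4.0 r62.0 
t37.04 cmd4.230 th4.215 Ft-4.6 Fr-3.9 r62.0 
t38.67 cmd5.080 th5.069 Ft-4.6 Fr-2.9 r61.9 
t40.29 cmd5.930 th5.918 Ft-4.3 Fr-2.2 r62.2 
t41.92 cmd6.780 th6.759 Ft-4.4 Fr-1.0 r62.4 
t42.17 cmd6.860 th6.835 Ft-5.5 Fr0.3 r62.4  18.351156409344 [617.53733848 159.86461671 185.42864543]
```

```bash
python3 - <<'E'
from h import *
T=Turn();G=.72+2*np.pi
T.step(.1,speed=30);wait(.1);T.read();print(T)
for _ in range(3):
    d=G-T.th
    if d<.006: break
    T.step(d+max(0,T.th-T.cmd+0) if d>.02 else d,speed=20);wait(.1);T.read();print(T)
# relax the residual load, then let go
T.step(-.012,speed=10);wait(.1);T.read();print(T)
open_gripper();s=read_state();print(s["time"],s["eef_pos"],s["finger_gap"],s["ft_force"])
p=s["eef_pos"];movel([p[0],p[1],p[2]+110],max_speed=100)
p=read_state()["eef_pos"];movel([380,330,330],max_speed=250);print(read_state()["time"])
c=camera("top");W=cloud(c);g=H0
for _ in range(3): g,k=fitwheel(W,g)
Q=knob(W,g)
if len(Q): m=(Q.min(0)+Q.max(0))/2;print(g,"knob ang",np.arctan2(*(m[:2]-g)[::-1]))
cv2.imwrite("pics/end.png",cv2.resize(c["image"][130:350,120:400],None,fx=2.5,fy=2.5))
E
```

```text
t42.62 cmd6.960 th6.932 Ft-5.4 Fr-0.1 r62.4 
t43.10 cmd7.031 th7.002 Ft-6.1 Fr0.9 r62.4 
t43.45 cmd7.019 th6.991 Ft-4.6 Fr0.7 r62.4 
44.1083 [610.33060961 168.78216811 184.23645028] 85.48663398803934 [0.30920746 0.97976861 0.86600056]
46.6417
[562.06168272 126.41302067] knob ang 0.6528255086011236
```

View pics/end.png

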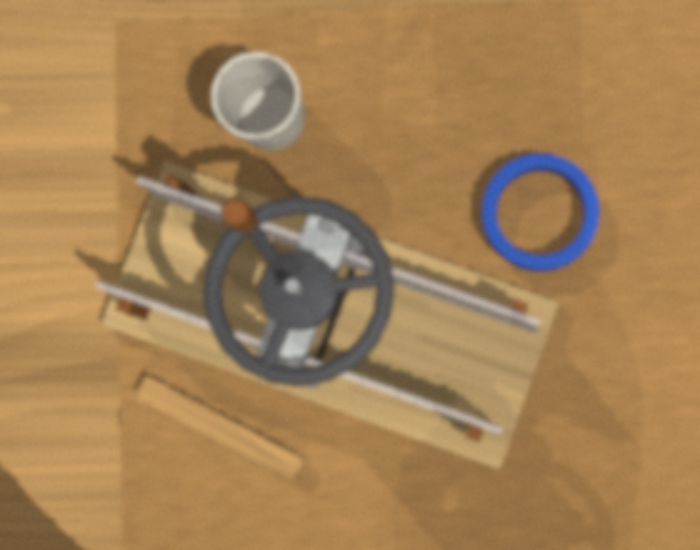

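The knob is at crop (238,213), and the cup, tape and sticks are where they were. I check the stem rise against the sill image, then hand in.

```bash
python3 - <<'E'
from h import *
I=np.mean([camera("side")["image"].astype(float) for _ in range(4)],0).mean(2);A=np.load("I1.npy").mean(2)
for X in(A,I): print(X[164:180,287:291].mean(1).round().astype(int).tolist(),X[208:226,296:306].mean(1).round().astype(int).tolist())
finish_job()
E
```

```text
[121, 79, 75, 85, 67, 52, 84, 161, 152, 102, 97, 98, 98, 98, 98, 98] [122, 93, 82, 83, 113, 146, 134, 131, 116, 142, 175, 135, 119, 103, 86, 76, 77, 77]
[114, 74, 71, 83, 67, 114, 150, 131, 85, 96, 96, 96, 92, 92, 93, 92] [116, 88, 77, 78, 106, 140, 145, 142, 152, 158, 121, 113, 115, 97, 81, 72, 72, 73]
the job is handed in; nothing more can be done
```

I closed the gate until it bore on the sill (peak about 19 N at the knob, below the 25 N crush load), opened it one full screw turn past the slack, let go and handed it in at about 47 s. I closed onto the sill twice to confirm the touch point, and the stop felt stiffer than the description gives; the stem rose about 1.3 px, roughly 3 mm, which fits one turn. The cup, tape and sticks look undisturbed.

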